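# Empty the shovel from the drawer into the funnel jar

## Task

Pull the drawer of the small wooden chest out until it meets its stop, without dragging the chest along the bench. Take the brass shovel out of the drawer by its handle, pour all four steel burnishing balls through the funnel into the brass jar, and lay the empty shovel flat back in the drawer, which stays fully out. Leave the cup of punches, the pitch bowl and the hammer where they are.

Things in the scene. Friction and masses are not known exactly. Their poses are not given: they have to be found in the camera images.
- chest: dark wooden bench-top chest, 220 deep (x) x 210 wide (y) x 115 high, about 5 kg, standing loose on the bench: a pull above roughly 25 N drags it. Origin: centre of its underside; its front, with the drawer, looks along its own -x. One drawer at the top; the panel below it is blind. The drawer front stands 15 mm proud of the carcase; the carcase top panel is 10 thick
- drawer (a joint): how far the drawer is pulled out, in m, 0 = shut, growing as it comes out along the chest's -x. It may start slightly ajar; it slides with about 3 N of friction and stays where left. Where its stop lies is not marked: it is felt as a firm rise of the pulling force
- drawer_pull (a point): middle of the brass bar pull on the drawer front: a round bar 10 in diameter and 90 long across the front (y), its axis 42 mm ahead of the front panel (30+ mm clear behind it) on a post at each end, 36 below the chest's top. Axes as the chest's
- drawer_floor (a point): centre of the drawer's inner floor (moves with the drawer); inside the drawer is 188 long (x) x 174 wide (y), walls 6 thick rising 42 above this floor; the front panel's top edge is 48 above it. Axes as the chest's
- shovel: brass shovel lying in the drawer: pan 60 long (x) x 53 wide (y) x 30 high, open at its nose (own -x, roughly towards the drawer front), walled at sides and back. The pan's floor climbs 0.2 rad to the nose, so the balls stay at the back while it is level; the lip is 30 from the origin along -x, 16 above the underside. Origin: centre of the pan's underside; z up. About 0.1 kg
- shovel_handle (a point): middle of the shovel's wooden bar handle, 60 along +x and 27 above the shovel's origin. The bar is 60 long (x), 12 wide (y), 18 high (z)
- ball0_center (a point): centre of a steel burnishing ball, 14 in diameter, 12 g, one of four lying in the shovel's pan
- ball1_center (a point): centre of a steel burnishing ball, 14 in diameter, 12 g, one of four lying in the shovel's pan
- ball2_center (a point): centre of a steel burnishing ball, 14 in diameter, 12 g, one of four lying in the shovel's pan
- ball3_center (a point): centre of a steel burnishing ball, 14 in diameter, 12 g, one of four lying in the shovel's pan
- jar: narrow round brass jar screwed to the bench, 54 outside diameter (48 inside), 85 high, inner floor at 5, with a steel funnel fixed in its mouth: funnel rim 132 above the bench, 100 outside diameter (94 inside), throat 39 inside. Origin: centre of the underside, z up. It may stand to the left or the right of the chest's drawer
- funnel_mouth (a point): centre of the funnel's rim, 132 above the bench
- punch_cup: bystander: brass cup full of steel punches, 52 diameter, about 122 high overall, on the other side from the jar. Origin: centre of its underside
- pitch_bowl: bystander: heavy dark pitch bowl with a brass sheet on top, 152 diameter, 68 high. Origin: centre of its underside
- hammer: bystander: chasing hammer lying on the bench, 240 long along its own x, about 30 high
There are look-alikes about, which are no part of the job. What is meant by the jar is not purple or red, and is the larger of those in its own colour.

How it is judged:
By the outcome, as a careful person would: the job done as asked, in the order asked, and still so for the second after the job is handed in, with the robot touching nothing.
It also fails if it takes over 72 s, if anything falls off the work surface, if the arm or the gripper's body presses on something with over 40 N, if the wrist force passes 120 N, or if a joint passes its speed limit or range.

## Robot

A 6-joint arm with a two-finger parallel gripper is mounted at the origin on the work surface. World frame = base frame: x ahead of the robot, y to its left, z up, the work surface at z = 0. Lengths are in mm, angles in rad, forces in N, time in s.
With the tool pointing down it reaches from about 400 to 925 mm from the base axis. Payload 12.5 kg.
Tool frame: the origin (TCP) lies on the centre line of the jaws, within the pads' length; the fingertips stand 8 mm ahead of it and the grasp point (between the pads) lies 11 mm behind it; z points along the fingers, y is the line along which they close (so a half turn about z gives the same grasp; the last joint's range is limited). The gripper opens to 95 mm and grips with 3 to 60 N. Pads are 20 mm wide; open, the fingers measure 119 mm over their backs; the gripper's body (75 mm by 180 mm) begins 59 mm behind the grasp point.
Start: joints at [-1.383, 0.491, 1.559, -0, 1.092, -0.106], TCP at [181.017, -598.23, 222.661] pointing down, gripper open.
Joint ranges: [-3.1, 3.1], [-0.84, 2.19], [0.05, 2.79], [-1.13, 4.28], [0.06, 2.93], [-2.69, 2.69]. Speed limits (rad/s): [2.22, 2.22, 2.79, 3.14, 3.14, 3.14].

## Interface

Orientations are given as a rotation vector (axis times angle).
In Python, from bench import monitor, get_image, get_calibration, job_done gives the robot as it stands.
- The arm moves only by the tool step_arm, never from a script. Its argument "commands" is a list of rows, each a list of 7 numbers: the turn, a rotation vector about the tool's x, y, z in degrees, then the shift along the tool's x, y, z in m, then the finger opening in m, from 0 to 0.0951. In form: [[wx, wy, wz, dx, dy, dz, hand], ...]. A call has 1 to 10 rows; each row shifts and turns the commanded pose from where the row before left it, along the tool's axes as they then stand; what a row does not reach is not made up. A row lasts 1/8 s, in which the tool goes at most 62.5 mm and 10.7 degrees, less where a joint would pass 70% of its speed; a pose out of reach is approached as far as the arm can. A call is refused whole if a number of a shift passes 0.0625 or a number of a turn 10.7, either way. A call with a gripper value outside its range is refused whole. The fingers move at their own pace and stop on an object; the grip force is fixed at half the most. Time passes only in rows, so rows that do not move let the fingers close. It gives the time, the measured TCP pose, the force, the opening and the grip force at its end, in the units of the state.
- monitor.observe(): the state, without advancing time (a new reading comes with each control period).
- get_image(name): name is "side" or "top" or "wrist"; returns (picture, depth): 420x560x3 uint8, red, green, blue; 420x560 float32, mm along the optical axis (not along the pixel's ray), 0 where there is no reading.
- get_calibration(name): a dict with "intrinsics" (3x3 intrinsics, pixels), "dist_coeffs" ([k1, k2, p1, p2, k3] as OpenCV has them; the pictures are not rectified), "xyz" and "rotation" of the camera in the world; the wrist camera has in their place "tool_from_camera" (4x4, takes a point from camera to tool coordinates, whose origin is the TCP and whose axes are the flange's). Camera axes: x right, y down, z forward; pixel columns grow to the right and rows downward; lengths in mm; the calibration is good to about 2 mm. A picture is of the moment at which its call begins: read the wrist's pose just before it. get_calibration takes no time and is no camera call.
- job_done(): hands the job in; it is judged then, once.
The state is a dict: "t": time; "qpos": joint angles; "joint_velocities": joint speeds; "joint_torque": joint torques, N m; "position": TCP position; "tcp_rot": TCP orientation; "contact_force": force on the tool from outside, world axes, zero at the start; "torque": the same for the moment, N m; "gripper_width": finger opening in mm; "grip_force": force on a finger pad.
Only numpy, scipy, OpenCV 4.12 (cv2) and the standard library are available. Lean on these libraries where they do the work, as an engineer would, in place of code of your own. Each camera call takes 0.05 s, during which the arm holds its last target. There are 200 camera calls.

## Working session

There is one attempt and no reset: what is moved stays moved. The work goes in short steps, Python scripts to look and compute and a tool call to move; the robot and the scene stay as the last step left them, time stands still between calls to the robot, and variables do not carry over. Pictures are saved under pics/ and viewed, at most 10 in all, crops included, and the job is handed in when it is done.

Besides the shell and the picture viewer there is one more tool, called after "Call:" by a JSON object that holds its "fn" and its "kwargs", one argument or row to a line. step_arm: Moves the arm, as the interface text tells. Its arguments: {"type":"object","properties":{"commands":{"type":"array","items":{"type":"array","items":{"type":"number"}}}},"required":["commands"]}

```bash
mkdir -p pics; ls
cat > h.py <<'E'
import numpy as np, cv2
from bench import monitor,get_image,get_calibration,job_done
from scipy.spatial.transform import Rotation as R
def cam(name,st=None):
    c=get_calibration(name);K=np.array(c["intrinsics"]);d=np.array(c["dist_coeffs"])
    if name=="wrist":
        T=np.array(c["tool_from_camera"]);Rw=R.from_rotvec(st["tcp_rot"]).as_matrix()
        return K,d,Rw@T[:3,:3],Rw@T[:3,3]+np.array(st["position"])
    r=np.array(c["rotation"]); 
    r=r if r.shape==(3,3) else R.from_rotvec(r).as_matrix()
    return K,d,r,np.array(c["xyz"])
def cloud(name,depth,st=None):
    K,d,r,t=cam(name,st);h,w=depth.shape
    uv=np.stack(np.meshgrid(np.arange(w),np.arange(h)),-1).reshape(-1,1,2).astype(np.float64)
    n=cv2.undistortPoints(uv,K,d).reshape(h,w,2)
    p=np.concatenate([n,np.ones((h,w,1))],-1)*depth[...,None]
    return p@r.T+t
def snap(name):
    st=monitor.observe();im,dp=get_image(name);return im,dp,cloud(name,dp,st)
def save(n,im,s=1):cv2.imwrite("pics/"+n,cv2.cvtColor(cv2.resize(im,None,fx=s,fy=s),cv2.COLOR_RGB2BGR))
E
python3 - <<'E'
from h import *
print({k:v for k,v in get_calibration("top").items()});print({k:v for k,v in get_calibration("wrist").items()})
for n in("top","side"):
    im,dp,P=snap(n);save(n+"0.png",im);np.savez("/tmp/"+n,im=im,dp=dp,P=P)
print(monitor.observe())
E
```

```text
pics
{'intrinsics': array([[521.43531555,   0.        , 269.4282741 ],
       [  0.        , 521.43531555, 212.33402322],
       [  0.        ,   0.        ,   1.        ]]), 'dist_coeffs': array([-0.16551615,  0.        ,  0.        ,  0.        ,  0.        ]), 'xyz': array([ 455.301025  ,   41.71506361, 1540.08996976]), 'rotation': array([-2.17673136,  2.20286638, -0.09120437])}
{'intrinsics': array([[321.99200222,   0.        , 280.10247266],
       [  0.        , 321.99200222, 205.55569647],
       [  0.        ,   0.        ,   1.        ]]), 'dist_coeffs': array([-0.07861903,  0.        ,  0.        ,  0.        ,  0.        ]), 'tool_from_camera': array([[-1.09699169e-03, -9.55755228e-01, -2.94161080e-01,
         8.42218994e+01],
       [ 9.99999077e-01, -1.28432766e-03,  4.43675951e-04,
         5.46091395e-01],
       [-8.01844822e-04, -2.94160321e-01,  9.55755755e-01,
        -1.61842870e+02],
       [ 0.00000000e+00,  0.00000000e+00,  0.00000000e+00,
         1.00000000e+00]])}
{'t': 0.1, 'qpos': array([-1.38261368e+00,  4.91489021e-01,  1.55935899e+00,  2.78096265e-06,
        1.09169629e+00, -1.05590365e-01]), 'joint_velocities': array([ 6.94950091e-04,  7.54470664e-05, -8.84740246e-04, -6.27568786e-04,
       -2.61672097e-03, -3.74895802e-03]), 'joint_torque': array([ 1.64351539e-03, -6.13623834e+01, -2.58606201e+01,  6.93341601e-02,
        4.69962310e-02, -5.99231180e-05]), 'position': array([ 180.97061876, -598.02601212,  222.13672056]), 'tcp_rot': array([-3.10682220e+00, -4.59658820e-01,  5.78238453e-05]), 'contact_force': array([-0.18649249,  0.13111573, -0.74821007]), 'torque': array([-0.01316797,  0.03517476,  0.02381863]), 'grip_force': 0.0, 'gripper_width': 95.32806614204655}
```

View pics/top0.png

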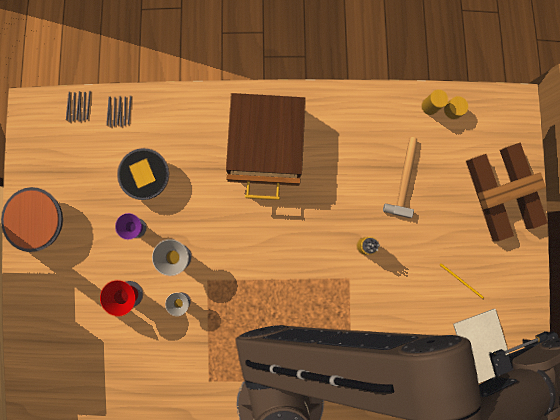

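View pics/side0.png

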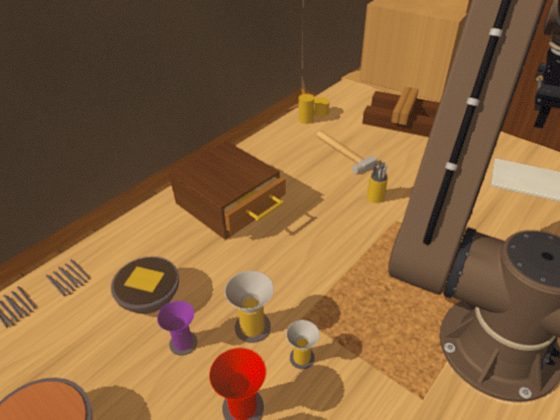

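Top view: there are four jar-like things. They are purple (129,226), red (118,298), a large steel-and-brass one (171,257) and a small steel-and-brass one (177,304). The one at (171,257) fits: it is brass and the larger of its colour. The chest is at (266,135) with its pull at (262,195), and the drawer is slightly ajar. The cup of punches is at (369,246), on the other side from the jars.

Run:
```python
from h import *
z=np.load("/tmp/top.npz");im,P=z["im"],z["P"]
save("jars.png",np.ascontiguousarray(im[200:330,80:240]),4)
def stat(n,m):
    q=P[m];print(n,m.sum(),q.mean(0).round(1),q.min(0).round(),q.max(0).round())
H=P[...,2];yy,xx=np.mgrid[:420,:560]
for n,u,v,r in(("big",171,257,24),("small",177,304,16)):
    m=((xx-u)**2+(yy-v)**2<r*r)&(H>(100 if n=="big" else 60)); stat(n,m)
    hh=H[m];m2=m&(H>np.percentile(hh,95)-8)
    c,(r2)=cv2.minEnclosingCircle(P[m2][:,:2].astype(np.float32));print(c,r2,np.percentile(hh,95))
box=(xx>210)&(xx<330)&(yy>80)&(yy<215)
m=box&(abs(H-115)<6); stat("top",m)
# carcase top only: brown, keep largest comp
n,l,s,_=cv2.connectedComponentsWithStats(m.astype(np.uint8));k=1+s[1:,4].argmax();print(s[k])
q=P[l==k];rect=cv2.minAreaRect(q[:,:2].astype(np.float32));print(rect,cv2.boxPoints(rect).round(1),np.median(q[:,2]))
hsv=cv2.cvtColor(im,cv2.COLOR_RGB2HSV)
y=box&(yy>178)&(hsv[...,0]>18)&(hsv[...,0]<32)&(hsv[...,1]>170)&(hsv[...,2]>120)&(H>40)
stat("pull",y);print(np.median(P[y],0)); 
for a in range(226,304,8):print(a,H[165:202:3,a].round(0))
q=P[(xx>100)&(xx<145)&(yy>145)&(yy<200)&(H>40)];print("bowl",q.min(0),q.max(0))
q=P[(xx>350)&(xx<385)&(yy>230)&(yy<260)&(H>40)];print("cup",q.min(0),q.max(0))
```

```text
big 812 [438.3 299.  130.6] [391.  42. 100.] [ 485.  346. 1540.]
(443.2971496582031, 193.8815155029297) 152.63929748535156 134.51684666590012
small 378 [307.7 286.6  93.9] [274.  42.  61.] [ 455.  320. 1540.]
(371.5978698730469, 178.0163116455078) 159.9508819580078 89.42781355624895
top 5530 [778.9  33.4 115.5] [647. -79. 109.] [897. 144. 121.]
[ 226   93   80   82 5522]
((780.434814453125, 33.38621520996094), (211.82443237304688, 221.70542907714844), 85.89696502685547) [[662.3 -64.3]
 [883.4 -80.2]
 [898.6 131.1]
 [677.4 147. ]] 115.52104119752698
pull 156 [613.   44.2  83. ] [598.  -2.  73.] [647.  93.  91.]
[607.13407212  42.60549932  82.9425426 ]
226 [113. 119.   1.   2.  -4.   2.   3.  -5.  -0.  -1.   4.   2.  -5.]
234 [122. 109.  57.  94. 105.  92.  -2.  -3.   4.   0.   6.   5.  -4.]
242 [116. 121.  54.  95. 101.  97.   5.   1.  -3.  -3.   0.  -0.  -3.]
250 [117. 117. 112.  96. 103. 102.   2.   7.   6.  -1.  83.  74.   2.]
258 [114. 119. 116.  94. 101. 107.  58.   7.   3.   3.  80.  86.  -3.]
266 [116. 112. 115.  51. 105. 102.  62.  -2.  -2.  -2.   1.  86.   3.]
274 [117. 122. 119.  53. 108. 104.  75.   4.   0.   3.  -2.  83.  -1.]
282 [112. 113. 116.  46. 101. 106.  79.   4.   5.   3.  -4.  -3.  -5.]
290 [111. 117. 115.  56. 101. 105.  92.   1.   3.   2.  -6.   4.   2.]
298 [112. 109. 123. 106.  49.  99. 103.   3.   4.  -0.  -1.   4.   5.]
bowl [455.301025    41.71506361  56.33415871] [ 754.53757805  465.42107932 1540.08996976]
cup [ 439.74691067 -281.11716967   40.13253659] [ 488.84254953   41.71506361 1540.08996976]
```

View pics/jars.png

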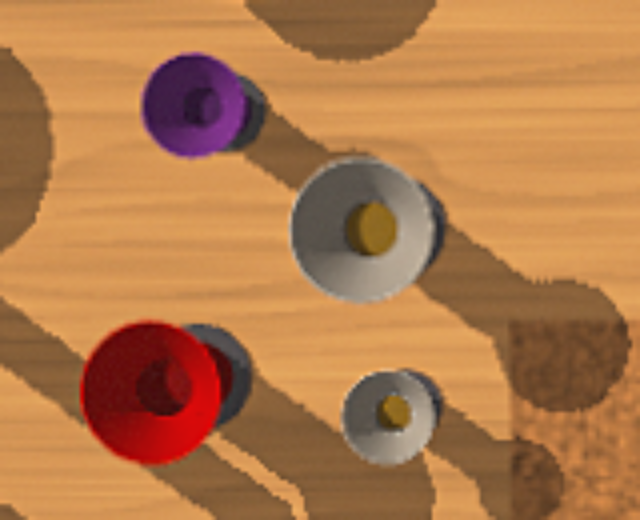

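The crop shows the larger steel funnel on a brass jar at crop (363,229), which is top view (171,257). It is clearly bigger than the one at (177,304), so this is the jar. I'll move above the pull.

Call:
{"fn": "step_arm", "kwargs": {
  "commands": [
    [0,0,0,0.0456,-0.0377,0.0017,0.05],
    [0,0,0,0.0456,-0.0377,0.0017,0.05],
    [0,0,0,0.0456,-0.0377,0.0017,0.05],
    [0,0,0,0.0456,-0.0377,0.0017,0.05],
    [0,0,0,0.0456,-0.0377,0.0017,0.05],
    [0,0,0,0.0456,-0.0377,0.0017,0.05],
    [0,0,0,0.0456,-0.0377,0.0017,0.05],
    [0,0,0,0.0456,-0.0377,0.0017,0.05],
    [0,0,0,0.0456,-0.0377,0.0017,0.05],
    [0,0,0,0.0456,-0.0377,0.0017,0.05]
  ]
}}

```text
t: 1.35
position: [509.1, -103.5, 205.5]
tcp_rot: [3.108, 0.46, -0.0]
contact_force: [0.8, -0.8, 0.4]
gripper_width: 49.7
grip_force: 0.0
```

Call:
{"fn": "step_arm", "kwargs": {
  "commands": [
    [0,0,0,0.0456,-0.0377,0.0017,0.05],
    [0,0,0,0.0456,-0.0377,0.0017,0.05],
    [0,0,0,0.0456,-0.0377,0.0017,0.05],
    [0,0,-9.87,0,0,0,0.05],
    [0,0,-9.87,0,0,0,0.05],
    [0,0,-9.87,0,0,0,0.05],
    [0,0,-9.87,0,0,0,0.05],
    [0,0,-9.87,0,0,0,0.05],
    [0,0,-9.87,0,0,0,0.05],
    [0,0,-9.87,0,0,0,0.05]
  ]
}}

```text
t: 2.6
position: [606.3, 42.5, 200.2]
tcp_rot: [-2.293, -2.147, 0.001]
contact_force: [0.7, 0.0, -1.2]
gripper_width: 50.4
grip_force: 0.0
```

```bash
cat >> h.py <<'E'
def rel(p,Rt=None,st=None):
    """shift (mm) in tool axes to world p, and turn (deg rotvec, tool axes) to Rt"""
    st=st or monitor.observe();A=R.from_rotvec(st["tcp_rot"])
    s=A.inv().apply(np.array(p)-st["position"])
    w=None if Rt is None else np.degrees((A.inv()*Rt).as_rotvec())
    return s.round(1),w
def ray(name,uv,z,st=None):
    K,d,r,t=cam(name,st);n=cv2.undistortPoints(np.array(uv,float).reshape(-1,1,2),K,d).reshape(-1,2)
    v=np.c_[n,np.ones(len(n))]@r.T;return t+v*((z-t[2])/v[:,2])[:,None]
E
python3 - <<'E'
from h import *
st=monitor.observe();print(st["t"],st["position"],R.from_rotvec(st["tcp_rot"]).as_matrix().round(4).tolist(),st["gripper_width"])
im,dp,P=snap("wrist");save("w1.png",im)
hsv=cv2.cvtColor(im,cv2.COLOR_RGB2HSV);H=P[...,2]
y=(hsv[...,0]>18)&(hsv[...,0]<32)&(hsv[...,1]>150)&(hsv[...,2]>90)&(H>60)&(H<95)
q=P[y];print(y.sum(),np.median(q,0),q.min(0),q.max(0))
b=y&(abs(H-82)<6)
n,l,s,_=cv2.connectedComponentsWithStats(y.astype(np.uint8));print(s)
z=np.load("/tmp/top.npz")
print("funnel",ray("top",[[170.7,257.2]],132), "bar",ray("top",[[247,197],[278,197]],80))
E
```

```text
2.6 [606.34902898  42.53637799 200.1708189 ] [[0.0655, 0.9979, -0.0007], [0.9979, -0.0655, -0.0], [-0.0001, -0.0007, -1.0]] 50.36739664885387
145 [608.22225601  41.2416819   82.71858884] [601.20443126  -2.25310386  77.9809982 ] [648.18796332  92.08171357  85.0825786 ]
[[     0      0    560    420 235055]
 [   277    147      1      1      1]
 [   277    149      2      2      2]
 [   282    149      1      1      1]
 [   276    151      1      1      1]
 [   280    150      1      1      1]
 [   282    151      2      2      2]
 [   287    151      2      1      2]
 [   298    151      1      1      1]
 [   302    151      1      1      1]
 [   306    151      1      1      1]
 [   311    151      1      1      1]
 [   302    153      1      1      1]
 [   315    152      2      1      2]
 [   321    153      1      2      2]
 [   275    154      1      1      1]
 [   279    154      2      2      3]
 [   283    154      1      1      1]
 [   289    154      1      1      1]
 [   295    154      1      1      1]
 [   304    154      1      1      1]
 [   312    154      1      1    
[... 2040 characters left out ...]
2      1      2]
 [   292    243      1      1      1]
 [   296    243      1      1      1]
 [   298    243      1      1      1]
 [   301    243      3      2      3]
 [   307    243      1      1      1]
 [   309    243      1      1      1]
 [   311    242      1      1      1]
 [   323    243      1      1      1]
 [   277    245      1      1      1]
 [   280    244      1      1      1]
 [   315    244      1      1      1]
 [   277    247      2      2      2]
 [   282    247      1      1      1]
 [   280    248      1      1      1]]
funnel [[438.59094225 294.18740347 132.        ]] bar [[6.04923365e+02 8.76072876e+01 8.00000000e+01]
 [6.03931450e+02 3.76897785e-01 8.00000000e+01]]
```

View pics/w1.png

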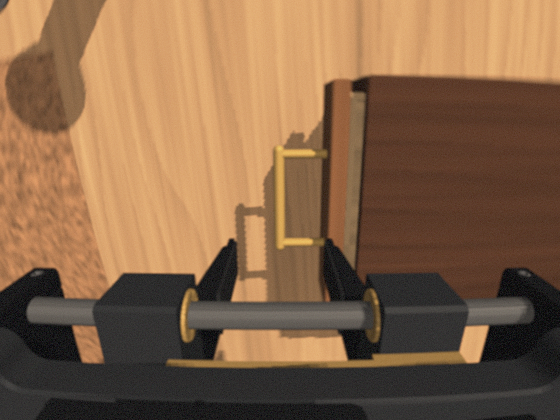

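Wrist view: the bar runs from (279,150) to (281,245), parallel to the fingers and centred between them. The drawer is ajar to the right of the bar.

Run:
```python
from h import *
st=monitor.observe();p=ray("wrist",[[279,150],[281,246]],79,st);print(p,p.mean(0));print(rel([*p.mean(0)[:2],74],None,st))
```

```text
[[608.8341044   89.24748471  79.        ]
 [605.33332774  -2.14918556  79.        ]] [607.08371607  43.54914958  79.        ]
(array([  1.1,   0.8, 126.2]), None)
```

Call:
{"fn": "step_arm", "kwargs": {
  "commands": [
    [0,0,0,0.001,0.0,0.045,0.042],
    [0,0,0,0,0,0.045,0.042],
    [0,0,0,0,0,0.036,0.042],
    [0,0,0,0,0,0,0.0],
    [0,0,0,0,0,0,0.0],
    [0,0,0,0,0,0,0.0],
    [0,0,0,0,0,0,0.0]
  ]
}}

```text
t: 3.52
position: [606.7, 43.5, 75.8]
tcp_rot: [2.299, 2.14, 0.001]
contact_force: [-3.6, 0.3, 6.3]
gripper_width: 9.5
grip_force: 30.0
```

Call:
{"fn": "step_arm", "kwargs": {
  "commands": [
    [0,0,0,0,-0.01,0,0],
    [0,0,0,0,-0.012,0,0],
    [0,0,0,0,-0.012,0,0],
    [0,0,0,0,-0.012,0,0]
  ]
}}

```text
t: 4.03
position: [561.3, 46.7, 75.8]
tcp_rot: [2.297, 2.139, 0.004]
contact_force: [4.1, -0.9, 6.5]
gripper_width: 9.3
grip_force: 30.0
```

Call:
{"fn": "step_arm", "kwargs": {
  "commands": [
    [0,0,0,0,-0.012,0,0],
    [0,0,0,0,-0.012,0,0],
    [0,0,0,0,-0.012,0,0]
  ]
}}

```text
t: 4.4
position: [525.5, 49.1, 75.7]
tcp_rot: [2.297, 2.139, 0.004]
contact_force: [3.4, -2.6, 7.0]
gripper_width: 9.6
grip_force: 30.0
```

Call:
{"fn": "step_arm", "kwargs": {
  "commands": [
    [0,0,0,0,-0.008,0,0],
    [0,0,0,0,-0.008,0,0]
  ]
}}

```text
t: 4.65
position: [509.6, 50.2, 75.7]
tcp_rot: [2.297, 2.139, 0.004]
contact_force: [3.6, -1.8, 9.2]
gripper_width: 9.0
grip_force: 30.0
```

Call:
{"fn": "step_arm", "kwargs": {
  "commands": [
    [0,0,0,0,-0.006,0,0],
    [0,0,0,0,-0.006,0,0]
  ]
}}

```text
t: 4.9
position: [497.7, 51.1, 75.7]
tcp_rot: [2.297, 2.139, 0.004]
contact_force: [3.1, -2.7, 9.3]
gripper_width: 9.1
grip_force: 30.0
```

Call:
{"fn": "step_arm", "kwargs": {
  "commands": [
    [0,0,0,0,-0.003,0,0],
    [0,0,0,0,-0.003,0,0]
  ]
}}

```text
t: 5.15
position: [491.8, 51.5, 75.7]
tcp_rot: [2.297, 2.139, 0.004]
contact_force: [3.7, -3.3, 8.6]
gripper_width: 8.9
grip_force: 30.0
```

Call:
{"fn": "step_arm", "kwargs": {
  "commands": [
    [0,0,0,0,-0.003,0,0],
    [0,0,0,0,-0.003,0,0]
  ]
}}

```text
t: 5.4
position: [485.8, 51.9, 75.7]
tcp_rot: [2.297, 2.139, 0.004]
contact_force: [3.6, -3.2, 8.9]
gripper_width: 9.3
grip_force: 30.0
```

Call:
{"fn": "step_arm", "kwargs": {
  "commands": [
    [0,0,0,0,-0.003,0,0],
    [0,0,0,0,-0.002,0,0]
  ]
}}

```text
t: 5.65
position: [480.8, 52.2, 75.7]
tcp_rot: [2.297, 2.139, 0.004]
contact_force: [2.7, -3.4, 9.3]
gripper_width: 9.2
grip_force: 30.0
```

Call:
{"fn": "step_arm", "kwargs": {
  "commands": [
    [0,0,0,0,-0.002,0,0],
    [0,0,0,0,-0.002,0,0]
  ]
}}

```text
t: 5.9
position: [476.9, 52.5, 75.7]
tcp_rot: [2.297, 2.139, 0.004]
contact_force: [1.2, -3.0, 10.0]
gripper_width: 9.7
grip_force: 30.0
```

Call:
{"fn": "step_arm", "kwargs": {
  "commands": [
    [0,0,0,0,-0.002,0,0],
    [0,0,0,0,-0.002,0,0]
  ]
}}

```text
t: 6.15
position: [472.9, 52.8, 75.7]
tcp_rot: [2.297, 2.139, 0.004]
contact_force: [2.6, -4.5, 9.9]
gripper_width: 8.6
grip_force: 30.0
```

Call:
{"fn": "step_arm", "kwargs": {
  "commands": [
    [0,0,0,0,-0.002,0,0],
    [0,0,0,0,-0.002,0,0]
  ]
}}

```text
t: 6.4
position: [469.0, 53.1, 75.7]
tcp_rot: [2.297, 2.139, 0.004]
contact_force: [3.2, -3.7, 9.9]
gripper_width: 9.0
grip_force: 30.0
```

Call:
{"fn": "step_arm", "kwargs": {
  "commands": [
    [0,0,0,0,-0.002,0,0],
    [0,0,0,0,-0.002,0,0]
  ]
}}

```text
t: 6.65
position: [465.0, 53.4, 75.7]
tcp_rot: [2.297, 2.139, 0.004]
contact_force: [2.1, -4.6, 10.4]
gripper_width: 8.9
grip_force: 30.0
```

Call:
{"fn": "step_arm", "kwargs": {
  "commands": [
    [0,0,0,0,-0.002,0,0],
    [0,0,0,0,-0.002,0,0]
  ]
}}

```text
t: 6.9
position: [461.0, 53.6, 75.7]
tcp_rot: [2.297, 2.139, 0.004]
contact_force: [2.5, -3.8, 9.6]
gripper_width: 9.3
grip_force: 30.0
```

Call:
{"fn": "step_arm", "kwargs": {
  "commands": [
    [0,0,0,0,-0.002,0,0],
    [0,0,0,0,-0.002,0,0]
  ]
}}

```text
t: 7.15
position: [457.0, 53.9, 75.7]
tcp_rot: [2.297, 2.139, 0.004]
contact_force: [3.2, -3.7, 10.7]
gripper_width: 9.2
grip_force: 30.0
```

Run:
```python
from h import *
im,dp,P=snap("top");save("t2.png",np.ascontiguousarray(im[80:290,150:390]),3)
H=P[...,2];yy,xx=np.mgrid[:420,:560]
m=(xx>210)&(xx<330)&(yy>80)&(yy<215)&(abs(H-115)<6)
n,l,s,_=cv2.connectedComponentsWithStats(m.astype(np.uint8));k=1+s[1:,4].argmax();print(s[k])
q=P[l==k];print(q[:,0].max(), np.percentile(q[:,0],[1,50,99]))
z=np.load("/tmp/top.npz")
print(s[k], [ (abs(im[y,260].astype(int)-z["im"][y,260]).sum()) for y in range(88,102)])
```

```text
[ 226   93   80   82 5514]
896.2259590859758 [670.37629453 777.45417929 889.18315667]
[ 226   93   80   82 5514] [np.int64(21), np.int64(25), np.int64(21), np.int64(24), np.int64(25), np.int64(36), np.int64(20), np.int64(14), np.int64(11), np.int64(14), np.int64(12), np.int64(14), np.int64(16), np.int64(5)]
```

View pics/t2.png

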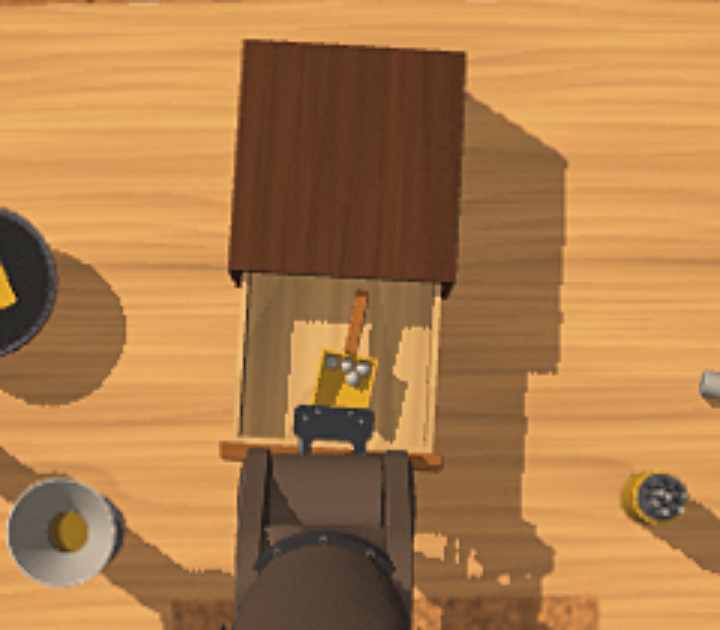

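The chest has not moved. The drawer is mostly out, and the shovel is visible (pan at crop (345,380), handle at (357,320)) with four balls at the back of its pan. I'll continue to the stop.

Call:
{"fn": "step_arm", "kwargs": {
  "commands": [
    [0,0,0,0,-0.002,0,0],
    [0,0,0,0,-0.002,0,0]
  ]
}}

```text
t: 7.45
position: [453.0, 54.2, 75.7]
tcp_rot: [2.297, 2.139, 0.004]
contact_force: [2.5, -4.6, 9.5]
gripper_width: 9.2
grip_force: 30.0
```

Call:
{"fn": "step_arm", "kwargs": {
  "commands": [
    [0,0,0,0,-0.002,0,0],
    [0,0,0,0,-0.002,0,0]
  ]
}}

```text
t: 7.7
position: [449.6, 54.4, 75.7]
tcp_rot: [2.296, 2.138, 0.006]
contact_force: [9.2, -5.7, 5.1]
gripper_width: 9.3
grip_force: 30.0
```

Call:
{"fn": "step_arm", "kwargs": {
  "commands": [
    [0,0,0,0,-0.002,0,0],
    [0,0,0,0,-0.002,0,0]
  ]
}}

```text
t: 7.95
position: [449.3, 54.6, 75.8]
tcp_rot: [2.292, 2.134, 0.015]
contact_force: [24.2, -1.8, -9.0]
gripper_width: 9.5
grip_force: 30.0
```

The stop is felt: 24 N while the position stalled at x = 449.4. I'll relax, release and rise.

Call:
{"fn": "step_arm", "kwargs": {
  "commands": [
    [0,0,0,0,0.003,0,0],
    [0,0,0,0,0,0,0.036],
    [0,0,0,0,0,0,0.036],
    [0,0,0,0,0,0,0.036],
    [0,0,0,0,0,-0.05,0.036],
    [0,0,0,0,0,-0.05,0.036],
    [0,0,0,0,0,-0.06,0.036]
  ]
}}

```text
t: 8.82
position: [446.1, 54.9, 235.7]
tcp_rot: [-2.298, -2.14, 0.002]
contact_force: [0.1, 0.3, -0.8]
gripper_width: 36.0
grip_force: 0.0
```

Run:
```python
from h import *
st=monitor.observe();print(st["position"],st["contact_force"],R.from_rotvec(st["tcp_rot"]).as_matrix().round(3).tolist())
im,dp,P=snap("top");np.savez("/tmp/t3",im=im,P=P)
H=P[...,2];yy,xx=np.mgrid[:420,:560]
m=(xx>210)&(xx<330)&(yy>80)&(yy<190)&(abs(H-115)<6)
n,l,s,_=cv2.connectedComponentsWithStats(m.astype(np.uint8));k=1+s[1:,4].argmax();print(s[k])
im,dp,P=snap("wrist");np.savez("/tmp/w3",im=im,P=P)
save("w3.png",im)
```

```text
[446.13876212  54.94152638 235.67715476] [ 0.14049363  0.25186253 -0.77962363] [[0.071, 0.997, -0.002], [0.997, -0.071, -0.0], [-0.0, -0.002, -1.0]]
[ 226   93   80   82 5495]
```

View pics/w3.png

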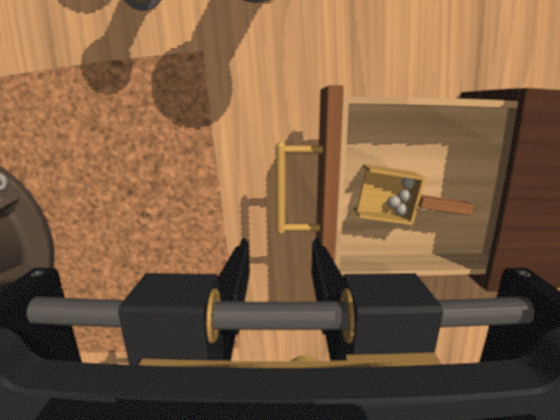

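The wrist view shows the drawer fully out with the chest unmoved. The shovel pan is at (390,195) with its four balls, and the handle runs from (421,203) to (473,209).

Run:
```python
from h import *
st=monitor.observe();z=np.load("/tmp/w3.npz");im,P=z["im"],z["P"]
yy,xx=np.mgrid[:420,:560];hsv=cv2.cvtColor(im,cv2.COLOR_RGB2HSV);H=P[...,2]
f=(xx>355)&(xx<490)&(((yy>110)&(yy<150))|((yy>230)&(yy<255)));print("floor z",np.median(H[f]))
m=((xx>415)&(xx<480)&(yy>190)&(yy<222)&(hsv[...,0]<14)&(hsv[...,1]>125)).astype(np.uint8)
n,l,s,_=cv2.connectedComponentsWithStats(m);k=1+s[1:,4].argmax();m=l==k;print(s[k],np.median(H[m]))
u=np.argwhere(m)[:,::-1];zt=np.median(H[m])
w=ray("wrist",u,zt,st);r=cv2.minAreaRect(w[:,:2].astype(np.float32));print("handle",r,cv2.boxPoints(r).round(1))
b=((xx>355)&(xx<425)&(yy>165)&(yy<225)&(hsv[...,0]>18)&(hsv[...,0]<30)&(hsv[...,1]>150));print(np.median(H[b]))
for c,l0 in((P[...,0],"")):pass
w=ray("wrist",[[370,166],[425,174],[414,226],[358,218]],float(np.median(H[f]))+30,st);print("pan",w.round(1))
w=ray("wrist",[[341,90],[341,278]],float(np.median(H[f]))+48,st);print("front inner edge",w.round(1))
z=np.load("/tmp/t3.npz");im,P=z["im"],z["P"];hs=cv2.cvtColor(im,cv2.COLOR_RGB2HSV)
m=((xx>262)&(xx<276)&(yy>174)&(yy<201)&(hs[...,0]<14)&(hs[...,1]>135)).astype(np.uint8)
n,l,s,_=cv2.connectedComponentsWithStats(m);k=1+s[1:,4].argmax();print(s[k])
u=np.argwhere(l==k)[:,::-1];w=ray("top",u,zt);r=cv2.minAreaRect(w[:,:2].astype(np.float32));print("handle top cam",r)
```

```text
floor z 53.38578707459257
[419 195  56  21 680] 89.04768787079965
handle ((623.6056518554688, 29.278711318969727), (14.3511962890625, 60.71025848388672), 76.39584350585938) [[592.4  29.4]
 [651.4  15.2]
 [654.8  29.1]
 [595.8  43.4]]
67.48690266490803Traceback (most recent call last):
  File "<stdin>", line 10, in <module>
ValueError: too many values to unpack (expected 2)
```

Call:
{"fn": "step_arm", "kwargs": {
  "commands": [
    [0,0,-10.1,-0.004,0.02,0,0.045],
    [0,0,-10.1,0,0,0,0.045],
    [0,0,-10.1,0,0,0,0.045],
    [0,0,-10.1,0,0,0,0.045],
    [0,0,-10.1,0,0,0,0.045],
    [0,0,-10.1,0,0,0,0.045],
    [0,0,-10.1,0,0,0,0.045],
    [0,0,-9.9,0,0,0,0.045]
  ]
}}

```text
t: 9.93
position: [466.1, 49.5, 233.8]
tcp_rot: [-0.359, -3.12, 0.0]
contact_force: [-0.2, 0.1, 0.5]
gripper_width: 45.0
grip_force: 0.0
```

```bash
cat > m.py <<'E'
from h import *
st=monitor.observe();yy,xx=np.mgrid[:420,:560];zt=89.4
z=np.load("/tmp/t3.npz");im=z["im"];hs=cv2.cvtColor(im,cv2.COLOR_RGB2HSV)
m=((xx>262)&(xx<276)&(yy>174)&(yy<201)&(hs[...,0]<14)&(hs[...,1]>135)).astype(np.uint8)
n,l,s,_=cv2.connectedComponentsWithStats(m);k=1+s[1:,4].argmax();print(s[k])
u=np.argwhere(l==k)[:,::-1];r=cv2.minAreaRect(ray("top",u,zt)[:,:2].astype(np.float32));print("handle top cam",r)
E
python3 - <<'E'
from m import *
M=R.from_rotvec(st["tcp_rot"]).as_matrix();print(np.degrees(np.arctan2(M[1,0],M[0,0])),st["qpos"].round(2))
print(rel([615.8,31.2,69]))
E
```

```text
[265 180   8  20  72]
handle top cam ((624.36865234375, 28.053014755249023), (10.947408676147461, 55.91217041015625), 76.84089660644531)
166.8535642834263 [-0.04  0.26  1.91 -0.    0.98 -1.38]
(array([-150.2,   16.2,  164.6]), None)
```

Call:
{"fn": "step_arm", "kwargs": {
  "commands": [
    [0,0,0,-0.05,0.0052,0.02,0.045],
    [0,0,0,-0.05,0.0052,0.03,0.045],
    [0,0,0,-0.0505,0.0053,0.03,0.045],
    [0,0,0,0,0,0,0.045]
  ]
}}

```text
t: 10.42
position: [617.3, 29.2, 150.1]
tcp_rot: [-0.369, -3.114, 0.001]
contact_force: [-0.4, 0.1, 0.2]
gripper_width: 44.9
grip_force: 0.0
```

Run:
```python
from h import *
st=monitor.observe();im,dp,P=snap("wrist");save("w4.png",im)
print(st["position"])
```

```text
[617.3455323   29.1969201  150.10025692]
```

View pics/w4.png

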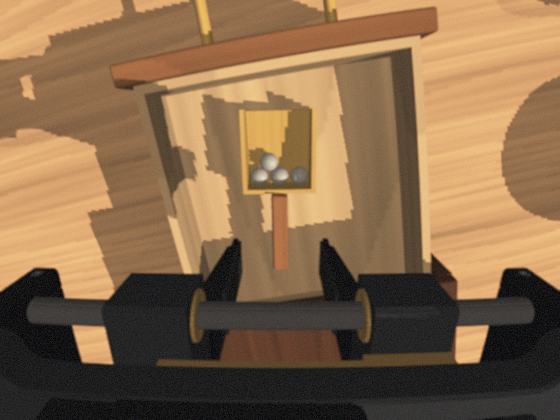

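The handle is vertical at column 280, centred between the fingers, with the four balls at the pan's back. I'll descend and grip.

Call:
{"fn": "step_arm", "kwargs": {
  "commands": [
    [0,0,0,0,0,0.03,0.045],
    [0,0,0,0,0,0.03,0.045],
    [0,0,0,0,0,0.02,0.045],
    [0,0,0,0,0,0,0.045],
    [0,0,0,0,0,0,0],
    [0,0,0,0,0,0,0],
    [0,0,0,0,0,0,0],
    [0,0,0,0,0,0,0]
  ]
}}

```text
t: 11.48
position: [616.7, 29.7, 74.9]
tcp_rot: [0.369, 3.119, -0.0]
contact_force: [-0.3, 0.3, 3.5]
gripper_width: 11.6
grip_force: 29.9
```

Call:
{"fn": "step_arm", "kwargs": {
  "commands": [
    [0,0,0,0,0,-0.005,0],
    [0,0,0,0,0,-0.01,0],
    [0,0,0,0,0,-0.015,0],
    [0,0,0,0,0,-0.02,0],
    [0,0,0,0,0,-0.025,0],
    [0,0,0,0,0,-0.025,0],
    [0,0,0,0,0,-0.025,0],
    [0,0,0,0,0,-0.02,0],
    [0,0,0,0,0,-0.015,0],
    [0,0,0,0,0,-0.008,0]
  ]
}}

```text
t: 12.72
position: [616.7, 29.7, 243.7]
tcp_rot: [0.368, 3.119, -0.0]
contact_force: [-0.0, -0.2, -1.3]
gripper_width: 11.9
grip_force: 29.9
```

Run:
```python
from h import *
st=monitor.observe();im,dp,P=snap("wrist");save("w5.png",im)
print(st["position"],st["gripper_width"])
q=R.from_rotvec(st["tcp_rot"]).as_matrix();print(q.round(3).tolist())
```

```text
[616.6653023   29.70339342 243.66100324] 11.876424661715065
[[-0.972, 0.233, 0.001], [0.233, 0.972, -0.0], [-0.001, 0.0, -1.0]]
```

View pics/w5.png

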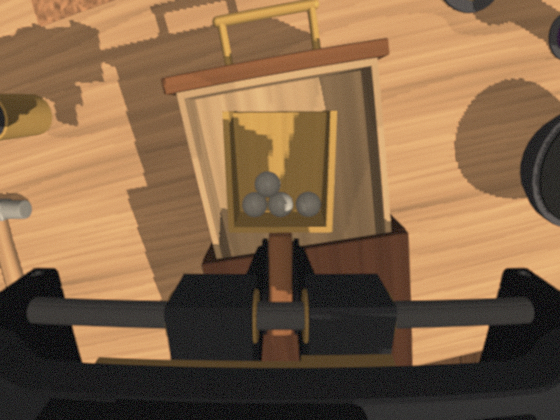

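The shovel is held level with the four balls at the pan's back (around (275,200)). I'll yaw the nose towards the outward direction, then move to the jar.

Call:
{"fn": "step_arm", "kwargs": {
  "commands": [
    [0,0,4,0,0,0,0],
    [0,0,8,0,0,0,0],
    [0,0,8,0,0,0,0],
    [0,0,8,0,0,0,0],
    [0,0,8,0,0,0,0],
    [0,0,8,0,0,0,0],
    [0,0,8,0,0,0,0],
    [0,0,8,0,0,0,0],
    [0,0,8,0,0,0,0],
    [0,0,8,0,0,0,0]
  ]
}}

```text
t: 14.02
position: [616.4, 29.7, 241.8]
tcp_rot: [-2.216, -2.226, 0.002]
contact_force: [-0.4, -0.3, -1.8]
gripper_width: 11.9
grip_force: 29.9
```

Call:
{"fn": "step_arm", "kwargs": {
  "commands": [
    [0,0,8,0,0,0,0],
    [0,0,8,0,0,0,0],
    [0,0,8,0,0,0,0],
    [0,0,8,0,0,0,0],
    [0,0,8,0,0,0,0],
    [0,0,8,0,0,0,0],
    [0,0,6,0,0,0,0],
    [0,0,2.7,0,0,0,0],
    [0,0,0,0,0,0,0]
  ]
}}

```text
t: 15.15
position: [616.4, 29.7, 241.9]
tcp_rot: [-3.005, -0.914, 0.002]
contact_force: [1.1, 0.2, -1.7]
gripper_width: 11.6
grip_force: 29.9
```

Run:
```python
from h import *
st=monitor.observe();M=R.from_rotvec(st["tcp_rot"]).as_matrix();print(M.round(3).tolist(),st["qpos"].round(2))
u=M[:,0];c=np.array([440,294,0.]);t=c-97*u;t[2]=200;print(t,rel(t,None,st))
z=np.load("/tmp/top.npz")["P"]
for n,(a,b) in dict(purple=(129,226),red=(118,298)).items():
    q=z[b-20:b+20,a-20:a+20].reshape(-1,3);q=q[(q[:,2]>50)&(q[:,2]<300)];print(n,np.percentile(q[:,2],95),q.mean(0))
```

```text
[[0.831, 0.557, -0.001], [0.557, -0.831, -0.0], [-0.001, -0.001, -1.0]] [-0.06  0.46  1.55 -0.    1.13  0.92]
[359.43511098 239.97880465 200.        ] (array([ -96.3, -317.8,   42.2]), None)
purple 101.09178918422072 [526.9062338  426.28049353  88.56569903]
red 134.9576543248969 [326.81182862 449.26355401 116.54017334]
```

Call:
{"fn": "step_arm", "kwargs": {
  "commands": [
    [0,0,0,-0.0039,-0.0127,0,0],
    [0,0,0,-0.0077,-0.0254,0,0],
    [0,0,0,-0.0116,-0.0381,0.005,0],
    [0,0,0,-0.0125,-0.0413,0.005,0],
    [0,0,0,-0.0125,-0.0413,0.005,0],
    [0,0,0,-0.0125,-0.0413,0.005,0],
    [0,0,0,-0.0125,-0.0413,0.005,0],
    [0,0,0,-0.0116,-0.0381,0.005,0],
    [0,0,0,-0.0077,-0.0254,0,0],
    [0,0,0,-0.0039,-0.0127,0,0]
  ]
}}

```text
t: 16.4
position: [358.3, 240.5, 212.6]
tcp_rot: [3.005, 0.917, 0.0]
contact_force: [1.5, -0.0, -1.0]
gripper_width: 12.1
grip_force: 29.9
```

Run:
```python
from h import *
st=monitor.observe();M=R.from_rotvec(st["tcp_rot"]).as_matrix()
im,dp,P=snap("wrist");im2,d2,P2=snap("top")
a=np.ascontiguousarray(im[:300,60:500]);b=cv2.resize(im2[215:315,110:260],(440,293));save("p6.png",np.vstack([a,b]))
u=M[:,0];t=np.array([440,294,0.])-97*u;t[2]=165.5;print(st["position"],rel(t,None,st),u,st["qpos"].round(2))
```

```text
[358.25891676 240.53809227 212.63035961] (array([ 0.7,  1.3, 47.1]), None) [8.29572066e-01 5.58399665e-01 3.32842096e-05] [ 0.44  0.23  2.02 -0.    0.89  1.42]
```

View pics/p6.png

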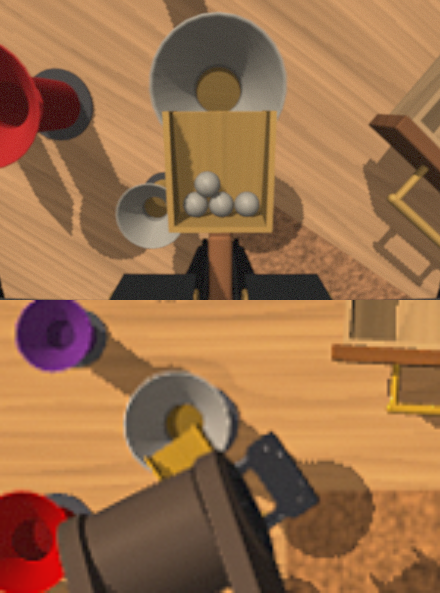

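The upper half shows the pan with four balls pointing at the funnel (rim columns 212–345, far rim at row 13). The lower half (top view) shows the pan's lip at the funnel's near edge. I'll check the funnel centre from this view.

Run:
```python
from h import *
st=monitor.observe();M=R.from_rotvec(st["tcp_rot"]).as_matrix();u=M[:,0]
p=ray("wrist",[[278.5,13],[212,80],[345,80]],132,st);print(p.round(1),np.linalg.norm(p[1]-p[2]));print(p[0]-50*u,(p[1]+p[2])/2)
```

```text
[[480.8 322.4 132. ]
 [417.9 337.5 132. ]
 [470.8 258.6 132. ]] 94.92454488705668
[439.29970979 294.5007547  131.98961701] [444.38390902 298.03846831 132.        ]
```

Call:
{"fn": "step_arm", "kwargs": {
  "commands": [
    [0,0,0,0,0.001,0.01,0],
    [0,0,0,0.001,0,0.017,0],
    [0,0,0,0,0,0.014,0],
    [0,0,0,0,0,0.006,0],
    [0,0,0,0,0,0,0]
  ]
}}

```text
t: 17.12
position: [361.4, 239.2, 165.1]
tcp_rot: [3.006, 0.913, -0.001]
contact_force: [-0.3, 0.8, -1.7]
gripper_width: 12.2
grip_force: 29.9
```

Call:
{"fn": "step_arm", "kwargs": {
  "commands": [
    [0,-4,0,0.0006,0,-0.0057,0],
    [0,-4,0,0.0006,0,-0.0057,0],
    [0,-4,0,0.0006,0,-0.0057,0],
    [0,-4,0,0.0006,0,-0.0057,0],
    [0,-4,0,0.0006,0,-0.0057,0],
    [0,-4,0,0.0006,0,-0.0057,0],
    [0,-4,0,0.0006,0,-0.0057,0],
    [0,-4,0,0.0006,0,-0.0057,0],
    [0,-4,0,0.0006,0,-0.0057,0],
    [0,-4,0,0.0006,0,-0.0057,0]
  ]
}}

```text
t: 18.38
position: [380.7, 252.4, 217.4]
tcp_rot: [2.658, 0.808, -0.969]
contact_force: [-0.3, 0.4, -0.4]
gripper_width: 11.6
grip_force: 29.9
```

Call:
{"fn": "step_arm", "kwargs": {
  "commands": [
    [0,-4,0,0.0006,0,-0.0057,0],
    [0,-4,0,0.0006,0,-0.0057,0],
    [0,-4,0,0.0006,0,-0.0057,0],
    [0,0,0,0,0,0,0],
    [0,0,0,0,0,0,0],
    [0,0,0,0,0,0,0],
    [0,0,0,0,0,0,0]
  ]
}}

```text
t: 19.25
position: [391.0, 259.6, 228.2]
tcp_rot: [2.503, 0.761, -1.219]
contact_force: [0.7, -0.1, 0.2]
gripper_width: 11.9
grip_force: 29.9
```

Run:
```python
from h import *
st=monitor.observe();M=R.from_rotvec(st["tcp_rot"]).as_matrix();print(M.round(3).tolist(),"lip",st["position"]+M@[82,0,5])
im,dp,P=snap("wrist");im2,d2,P2=snap("top")
a=np.ascontiguousarray(im[:300,60:500]);b=cv2.resize(im2[215:315,110:260],(440,293));save("p7.png",np.vstack([a,b]))
```

```text
[[0.512, 0.557, -0.654], [0.343, -0.831, -0.438], [-0.787, 0.0, -0.617]] lip [429.69936783 285.53427867 160.53122719]
```

View pics/p7.png

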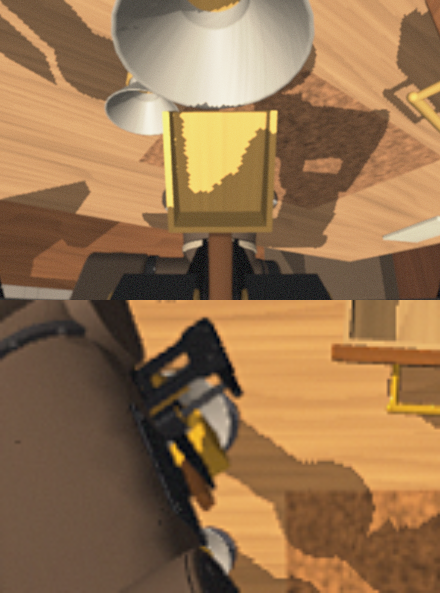

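The pan is empty and no stray balls are visible on the bench. I'll level it and go back.

Call:
{"fn": "step_arm", "kwargs": {
  "commands": [
    [0,8.7,0,0,0,0,0],
    [0,8.7,0,0,0,0,0],
    [0,8.7,0,0,0,0,0],
    [0,8.7,0,0,0,0,0],
    [0,8.7,0,0,0,0,0],
    [0,8.5,0,0,0,0,0],
    [0,0,0,0,0,-0.015,0]
  ]
}}

```text
t: 20.23
position: [389.5, 258.8, 243.1]
tcp_rot: [-3.006, -0.914, -0.001]
contact_force: [-0.1, -0.5, -0.8]
gripper_width: 12.1
grip_force: 29.9
```

Run:
```python
from h import *
st=monitor.observe();M=R.from_rotvec(st["tcp_rot"]).as_matrix();print(M.round(3).tolist(),st["gripper_width"])
print(rel([616.7,29.7,240],None,st))
im,dp,P=snap("wrist");np.savez("/tmp/w8",im=im,P=P)
H=P[...,2];hs=cv2.cvtColor(im,cv2.COLOR_RGB2HSV)
g=(hs[...,1]<40)&(H>5)&(H<60);n,l,s,c=cv2.connectedComponentsWithStats(g.astype(np.uint8))
for k in range(1,n):
    if s[k,4]>15:print(s[k],P[l==k].mean(0).round())
```

```text
[[0.831, 0.557, 0.001], [0.557, -0.831, 0.001], [0.001, 0.0, -1.0]] 12.129000210026105
(array([ 61.3, 316.8,   3.2]), None)
```

Call:
{"fn": "step_arm", "kwargs": {
  "commands": [
    [0,0,0,0.0102,0.0528,0.0005,0],
    [0,0,0,0.0102,0.0528,0.0005,0],
    [0,0,0,0.0102,0.0528,0.0005,0],
    [0,0,0,0.0102,0.0528,0.0005,0],
    [0,0,0,0.0102,0.0528,0.0005,0],
    [0,0,0,0.0102,0.0528,0.0005,0]
  ]
}}

```text
t: 21.02
position: [619.4, 29.1, 239.5]
tcp_rot: [-3.006, -0.914, 0.001]
contact_force: [0.6, 1.6, -0.8]
gripper_width: 11.8
grip_force: 29.9
```

Call:
{"fn": "step_arm", "kwargs": {
  "commands": [
    [0,0,-10.2,0,0,0,0],
    [0,0,-10.2,0,0,0,0],
    [0,0,-10.2,0,0,0,0],
    [0,0,-10.2,0,0,0,0],
    [0,0,-10.2,0,0,0,0],
    [0,0,-10.2,0,0,0,0],
    [0,0,-10.2,0,0,0,0],
    [0,0,-10.2,0,0,0,0],
    [0,0,-10.2,0,0,0,0],
    [0,0,-10.2,0,0,0,0]
  ]
}}

```text
t: 22.28
position: [618.3, 30.6, 239.4]
tcp_rot: [-1.172, -2.914, 0.0]
contact_force: [0.3, -0.3, -0.5]
gripper_width: 12.2
grip_force: 29.9
```

Call:
{"fn": "step_arm", "kwargs": {
  "commands": [
    [0,0,-10.2,0,0,0,0],
    [0,0,-10.2,0,0,0,0],
    [0,0,-10.2,0,0,0,0],
    [0,0,0,0,0,0,0]
  ]
}}

```text
t: 22.78
position: [618.3, 30.6, 239.5]
tcp_rot: [-0.373, -3.119, 0.0]
contact_force: [-0.6, 0.2, -1.0]
gripper_width: 11.7
grip_force: 29.9
```

Run:
```python
from h import *
st=monitor.observe();M=R.from_rotvec(st["tcp_rot"]).as_matrix();print(M.round(3).tolist())
print(rel([616.7,29.7,75],R.from_rotvec([0.369,3.119,0]),st))
im,dp,P=snap("top");np.savez("/tmp/t9",im=im,P=P)
# steel balls: look inside jar throat, and on the bench near it
z=np.load("/tmp/top.npz");a=z["im"].astype(int);d=abs(im.astype(int)-a).sum(2)
print("throat before/after",a[250:266,166:182].mean((0,1)),im[250:266,166:182].mean((0,1)))
hs=cv2.cvtColor(im,cv2.COLOR_RGB2HSV)
for n,A in(("b",z["im"]),("a",im)):
    s=cv2.cvtColor(A,cv2.COLOR_RGB2HSV)[248:268,163:187,1];print(n,(s>100).sum())
m=(d>80).astype(np.uint8);n,l,s,c=cv2.connectedComponentsWithStats(m)
for k in range(1,n):
    if s[k,4]>8:print("changed",s[k])
```

```text
[[-0.972, 0.236, -0.0], [0.236, 0.972, -0.0], [0.0, -0.0, -1.0]]
(array([  1.3,  -1.2, 164.5]), array([-0.01815419, -0.07151412, -0.14922213]))
throat before/after [130.53125    107.9296875   69.73828125] [137.0234375 115.703125   81.140625 ]
b 134
a 113
changed [  133   145   427   275 44617]
changed [283 155   8  16  40]
changed [283 161   3   9  13]
changed [358 240   9  14  41]
changed [172 259   6   4  18]
changed [144 331  10   4  22]
changed [245 380  30  10 127]
changed [276 388  31  18 108]
changed [255 405  39  15 173]
changed [555 406   5   7  20]
```

Call:
{"fn": "step_arm", "kwargs": {
  "commands": [
    [0,0,0,0.0013,-0.0012,0.04,0],
    [0,0,0,0,0,0.04,0],
    [0,0,0,0,0,0.04,0],
    [0,0,0,0,0,0.025,0],
    [0,0,0,0,0,0.01,0],
    [0,0,0,0,0,0.005,0],
    [0,0,0,0,0,0,0]
  ]
}}

```text
t: 23.7
position: [617.0, 29.7, 80.4]
tcp_rot: [0.372, 3.119, -0.0]
contact_force: [0.2, 0.7, -0.6]
gripper_width: 11.8
grip_force: 29.9
```

Call:
{"fn": "step_arm", "kwargs": {
  "commands": [
    [0,0,0,0,0,0.003,0],
    [0,0,0,0,0,0.0015,0],
    [0,0,0,0,0,0,0]
  ]
}}

```text
t: 24.08
position: [616.7, 29.7, 75.5]
tcp_rot: [0.371, 3.119, -0.0]
contact_force: [-0.4, -0.4, -1.0]
gripper_width: 11.5
grip_force: 29.9
```

Call:
{"fn": "step_arm", "kwargs": {
  "commands": [
    [0,0,0,0,0,0.001,0],
    [0,0,0,0,0,0,0]
  ]
}}

```text
t: 24.32
position: [616.8, 29.6, 74.9]
tcp_rot: [0.371, 3.119, -0.0]
contact_force: [-0.6, -0.2, 4.7]
gripper_width: 11.8
grip_force: 30.0
```

Contact with the drawer floor. I'll release gently and rise.

Call:
{"fn": "step_arm", "kwargs": {
  "commands": [
    [0,0,0,0,0,0,0.03],
    [0,0,0,0,0,0,0.045],
    [0,0,0,0,0,0,0.045],
    [0,0,0,0,0,-0.03,0.045],
    [0,0,0,0,0,-0.05,0.045],
    [0,0,0,0,0,-0.06,0.045],
    [0,0,0,0,0,-0.06,0.045],
    [0,0,0,-0.06,0,-0.06,0.045],
    [0,0,0,-0.06,0,0,0.045]
  ]
}}

```text
t: 25.45
position: [719.4, 5.3, 324.5]
tcp_rot: [0.369, 3.111, 0.0]
contact_force: [-0.0, -0.2, 0.2]
gripper_width: 44.8
grip_force: 0.0
```

```bash
cat > chk.py <<'E'
from h import *
st=monitor.observe();im,dp,P=snap("wrist");H=P[...,2];hs=cv2.cvtColor(im,cv2.COLOR_RGB2HSV);yy,xx=np.mgrid[:420,:560]
y=(hs[...,0]>18)&(hs[...,0]<30)&(hs[...,1]>150)&(H>52)&(H<95)&(yy<300)
n,l,s,_=cv2.connectedComponentsWithStats(y.astype(np.uint8))
for k in range(1,n):
    if s[k,4]>60:print("brass",s[k],P[l==k].mean(0).round(1),np.percentile(P[l==k],[2,98],axis=0).round(0).tolist())
m=((hs[...,0]<14)&(hs[...,1]>125)&(abs(H-89)<5)&(yy<300)).astype(np.uint8)
n,l,s,_=cv2.connectedComponentsWithStats(m)
for k in range(1,n):
    if s[k,4]>80:print("wood89",s[k],P[l==k].mean(0).round(1),np.percentile(P[l==k],[2,98],axis=0).round(0).tolist())
z=np.load("/tmp/top.npz");i2,d2,P2=snap("top");Q=z["P"]
for n,(a,b,c,d) in dict(cup=(355,385,230,262),bowl=(115,172,145,203),hammer=(380,425,135,222),chest=(224,310,90,172),jar=(150,192,237,277)).items():
    r=[]
    for A in(Q,P2):
        w=A[c:d,a:b].reshape(-1,3);w=w[(w[:,2]>12)&(w[:,2]<200)];r.append(np.r_[np.median(w,0),len(w)].round(1).tolist())
    print(n,r)
A=abs(i2.astype(int)-z["im"]).sum(2);print("throat diff",np.argwhere(A[250:268,163:187]>60)[:12].tolist())
E
python3 chk.py
```

```text
wood89 [275  74  10  46 421] [630.   26.2  89.2] [[606.0, 17.0, 87.0], [654.0, 35.0, 91.0]]
cup [[463.2, -247.8, 82.7, 330.0], [463.2, -248.3, 83.8, 332.0]]
bowl [[676.8, 386.9, 66.7, 2109.0], [677.5, 387.1, 66.6, 2108.0]]
hammer [[641.5, -380.3, 23.9, 839.0], [641.6, -380.7, 23.6, 842.0]]
chest [[779.4, 34.6, 115.6, 5805.0], [759.8, 118.1, 115.7, 1208.0]]
jar [[438.6, 307.2, 118.9, 915.0], [436.6, 306.4, 119.0, 937.0]]
throat diff [[9, 8], [9, 9], [9, 10], [9, 11], [9, 12], [10, 8], [10, 9], [10, 10], [10, 11], [10, 12], [10, 13], [11, 9]]
```

Call:
{"fn": "step_arm", "kwargs": {
  "commands": [
    [0,0,0,0.055,0,0,0.045],
    [0,0,0,0.055,0,0,0.045],
    [0,0,0,0.055,0,0,0.045],
    [0,0,0,0,0,0,0.045]
  ]
}}

```text
t: 26.05
position: [554.3, 44.9, 319.3]
tcp_rot: [-0.37, -3.12, -0.0]
contact_force: [0.2, 0.7, 0.5]
gripper_width: 45.0
grip_force: 0.0
```

```bash
python3 chk.py
python3 - <<'E'
from h import *
st=monitor.observe();M=R.from_rotvec(st["tcp_rot"]).as_matrix();print(st["position"])
c=get_calibration("wrist")["tool_from_camera"];v=M@c[:3,:3]@[0,0,1];o=M@c[:3,3]+st["position"]
print("axis hits z132 at",o+v*(132-o[2])/v[2],o,"shift to jar",M.T@(np.array([439.5,294.5,132])-(o+v*(132-o[2])/v[2])))
E
```

```text
wood89 [276 210   9  42 353] [625.3  27.3  89.1] [[598.0, 18.0, 87.0], [652.0, 37.0, 91.0]]
cup [[463.2, -247.8, 82.7, 330.0], [463.1, -248.1, 83.3, 332.0]]
bowl [[676.8, 386.9, 66.7, 2109.0], [677.4, 387.3, 66.6, 2101.0]]
hammer [[641.5, -380.3, 23.9, 839.0], [639.5, -380.6, 23.9, 841.0]]
chest [[779.4, 34.6, 115.6, 5805.0], [779.5, 34.4, 115.6, 5753.0]]
jar [[438.6, 307.2, 118.9, 915.0], [436.7, 306.5, 118.4, 931.0]]
throat diff [[9, 9], [9, 10], [9, 11], [9, 12], [10, 9], [10, 10], [10, 11], [10, 12], [10, 13], [10, 14], [11, 9], [11, 10]]
[557.48089558  44.07269768 319.10327974]
axis hits z132 at [581.84919796  37.73632889 132.        ] [477.08610298  63.36770196 480.84563401] shift to jar [198.57336395 216.23933216  -0.21752546]
```

Call:
{"fn": "step_arm", "kwargs": {
  "commands": [
    [0,8.55,0,0,0,0,0.045],
    [0,8.55,0,0,0,0,0.045],
    [0,0,0,0,0,0,0.045]
  ]
}}

```text
t: 26.52
position: [559.4, 43.2, 316.4]
tcp_rot: [-0.338, -2.823, -0.05]
contact_force: [-0.0, 0.4, -0.4]
gripper_width: 44.9
grip_force: 0.0
```

Run:
```python
from h import *
st=monitor.observe();M=R.from_rotvec(st["tcp_rot"]).as_matrix();print(st["position"],st["qpos"].round(2))
c=get_calibration("wrist")["tool_from_camera"];o=M@c[:3,3]+st["position"]
print(o,"shift",(M.T@(np.array([439.5,294.5,o[2]])-o)).round(1))
im,dp,P=snap("wrist");H=P[...,2];m=(H>68)&(H<92)&(P[...,0]<475)&(P[...,0]>420)&(abs(P[...,1]-50)<60);q=P[m];print("bar",len(q),np.median(q,0) if len(q) else "")
```

```text
[559.36439603  43.18709325 316.41920926] [-0.06  0.44  1.42  0.05  1.58 -1.4 ]
[529.45706748  50.4713906  495.69486228] shift [138.5 215.9  42.8]
bar 773 [452.4598441   52.80771379  82.1018735 ]
```

Call:
{"fn": "step_arm", "kwargs": {
  "commands": [
    [0,0,0,0.0277,0.0432,0.0086,0.045],
    [0,0,0,0.0277,0.0432,0.0086,0.045],
    [0,0,0,0.0277,0.0432,0.0086,0.045],
    [0,0,0,0.0277,0.0432,0.0086,0.045],
    [0,0,0,0.0277,0.0432,0.0086,0.045],
    [0,0,0,0,0,0,0.045]
  ]
}}

```text
t: 27.32
position: [465.8, 290.4, 318.5]
tcp_rot: [-0.331, -2.829, -0.052]
contact_force: [-0.7, -0.2, -0.1]
gripper_width: 44.6
grip_force: 0.0
```

Run:
```python
from h import *
st=monitor.observe();im,dp,P=snap("wrist");H=P[...,2];hs=cv2.cvtColor(im,cv2.COLOR_RGB2HSV)
m=(np.hypot(P[...,0]-439.5,P[...,1]-294.5)<22)&(H<45);q=P[m];print(st["position"],m.sum(),np.percentile(q[:,2],[2,25,50,75,98]).round(1))
g=m&(hs[...,1]<70);print("steel px",g.sum());r=np.argwhere(m);a,b=r.min(0),r.max(0);print(a,b)
for y in range(a[0],b[0]+1,2):print("".join(("o" if hs[y,x,1]<90 else "#") if m[y,x] else "." for x in range(a[1],b[1]+1)))
for y in range(a[0],b[0]+1,4):print(H[y,a[1]:b[1]+1:4].round(0).astype(int).tolist())
# stray balls: grey blobs on bench/drawer
f=(hs[...,1]<70)&(H>4)&(H<70)&~m;n,l,s,_=cv2.connectedComponentsWithStats(f.astype(np.uint8))
for k in range(1,n):
    if s[k,4]>25:print("grey",s[k],P[l==k].mean(0).round())
```

```text
[465.83647063 290.42264569 318.49469889] 637 [ 3.   4.5  5.4 16.7 26.6]
steel px 205
[194 265] [222 293]
...........ooooooo...........
.......oooooooooooooooo......
.....oooooooooooooooooooo....
...ooooooooooooooooooooo##...
..ooooooooo#####ooooooo####..
.##ooooooo##################.
###ooo######################.
ooooooo######################
oooooooo####################.
.oooooo#####################.
.oooo######################..
..########################...
....####################.....
.......###############.......
............#####............
[103, 100, 95, 27, 23, 90, 98, 100]
[98, 80, 15, 27, 25, 18, 18, 97]
[94, 16, 18, 6, 5, 19, 5, 5]
[4, 16, 4, 5, 6, 5, 5, 3]
[17, 19, 14, 4, 5, 3, 5, 5]
[94, 15, 5, 4, 4, 5, 5, 5]
[99, 4, 6, 5, 4, 5, 3, 96]
[101, 97, 86, 4, 6, 6, 96, 100]
grey [ 87  12  16  16 181] [80. 79. 15.]
grey [  1  38  15  18 164] [ 80. -77.  16.]
grey [236 101  29  28 344] [304. 286.  65.]
grey [342 134  11   9  29] [360. 423.   5.]
grey [519 162  30 105 536] [530. 639.  62.]
grey [330 338  11  23 145] [650. 324.  61.]
```

Inside the jar three balls lie on its floor (tops at about 18 mm) with one on top of them (27 mm), so all four are in. The other checks pass:
- **Drawer:** still out at its stop.
- **Shovel:** flat, with its handle top at 89 mm.
- **Chest and bystanders:** unmoved.

```bash
python3 -c "
from bench import job_done
print(job_done())"
```

```text
the job is handed in; nothing more can be done
None
```

The job is handed in: drawer out to its stop with the chest unmoved, all four balls in the brass jar, the empty shovel flat in the drawer, and the cup, bowl and hammer where they were, at about 27 s of the 72 s allowed.

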